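Return dried photo albums to the archive rack in reverse order

TASK

The four rescued photo albums have dried: move them one by one from the drying stalls into the wooden archive rack, one standing upright on the floor of each slot, in the reverse order, so that the album at the left end of the drying row ends up at the right end of the archive rack, the second from the left becomes second from the right, and so on. Set each album down gently rather than dropping it, never let one tip over, and leave the spray bottle alone. (Left and right are as the robot sees them.)

Things in the scene. Friction and masses are not known exactly. Their poses are not given: they have to be found in the camera images.
- album_red: Dark red closed hardback pocket photo album, rigid, upright: 90 mm along its x, 30 mm thick along its y, 110 mm tall, 0.15-0.3 kg, cream page edges on top. Origin: centre of its underside, z up; spine on the -x side. Starts in the drying stall with the dark red tab. Grip it across its thickness near the top.
- album_green: Green closed hardback pocket photo album, rigid, upright: 90 mm along its x, 30 mm thick along its y, 110 mm tall, 0.15-0.3 kg, cream page edges on top. Origin: centre of its underside, z up; spine on the -x side. Starts in the drying stall with the green tab. Grip it across its thickness near the top.
- album_black: Black closed hardback pocket photo album, rigid, upright: 90 mm along its x, 30 mm thick along its y, 110 mm tall, 0.15-0.3 kg, cream page edges on top. Origin: centre of its underside, z up; spine on the -x side. Starts in the drying stall with the black tab. Grip it across its thickness near the top.
- album_yellow: Yellow closed hardback pocket photo album, rigid, upright: 90 mm along its x, 30 mm thick along its y, 110 mm tall, 0.15-0.3 kg, cream page edges on top. Origin: centre of its underside, z up; spine on the -x side. Starts in the drying stall with the yellow tab. Grip it across its thickness near the top.
- stall_red: Fixed white drying stall, dark red tab at its -x end; one of four in a row, 80 mm apart, in any order. It never moves, so it tells where its album stood. Origin: centre of its underside; x front to back, y along the row (+y: left as the robot sees it), z up. Floor 6 mm above the origin; side rails 30 mm high, 46 mm apart inside; end lips 14 mm high, 108 mm apart.
- stall_green: Fixed white drying stall, green tab at its -x end; one of four in a row, 80 mm apart, in any order. It never moves, so it tells where its album stood. Origin: centre of its underside; x front to back, y along the row (+y: left as the robot sees it), z up. Floor 6 mm above the origin; side rails 30 mm high, 46 mm apart inside; end lips 14 mm high, 108 mm apart.
- stall_black: Fixed white drying stall, black tab at its -x end; one of four in a row, 80 mm apart, in any order. It never moves, so it tells where its album stood. Origin: centre of its underside; x front to back, y along the row (+y: left as the robot sees it), z up. Floor 6 mm above the origin; side rails 30 mm high, 46 mm apart inside; end lips 14 mm high, 108 mm apart.
- stall_yellow: Fixed white drying stall, yellow tab at its -x end; one of four in a row, 80 mm apart, in any order. It never moves, so it tells where its album stood. Origin: centre of its underside; x front to back, y along the row (+y: left as the robot sees it), z up. Floor 6 mm above the origin; side rails 30 mm high, 46 mm apart inside; end lips 14 mm high, 108 mm apart.
- archive_rack: Fixed empty wooden rack, 116 (x) by 360 mm (y), nearer or farther than the drying row, nearly parallel. Origin: centre of its underside; y along the row (+y: left as the robot sees it), z up. Four slots at x = 0, y = +120, +40, -40, -120 mm, each 46 mm wide (y) between blocks with tops 40 mm above the origin, 108 mm long between lips 20 mm high; slot floor 10 mm above the origin.
- spray_bottle: Bystander: loose upright spray bottle, pale blue with a green head, 60 mm wide, 162 mm tall, origin at the centre of its underside, to the right of both rows. (A fixed tub of clothespins and a brush, under 100 mm high, lie to the left of the rows, 0.35 m or more left of the robot's centre line.)
There are look-alikes about, which are no part of the job. Leave any blue or pink look-alike of the album_red alone.

How it is judged:
At the end, for the whole second after the job is handed in: Each album stands in the slot mirrored to its stall's place in the row: within 12 mm of the slot's centre along the row and 14 mm front to back, foot 5 to 16 mm above the rack's origin, tilted under 0.12 rad, turned under 0.3 rad from the slot (either way round), released, at rest (((y of each of stall_green, stall_black, stall_yellow in the frame of stall_red below 0 m and y of album_red in the frame of archive_rack between -0.132 and -0.108 m) or (y of each of stall_green, stall_black in the frame of stall_red below 0 m and y of stall_yellow in the frame of stall_red above 0 m and y of album_red in the frame of archive_rack between -0.052 and -0.028 m) or (y of each of stall_green, stall_yellow in the frame of stall_red below 0 m and y of stall_black in the frame of stall_red above 0 m and y of album_red in the frame of archive_rack between -0.052 and -0.028 m) or (y of stall_green in the frame of stall_red below 0 m and y of each of stall_black, stall_yellow in the frame of stall_red above 0 m and y of album_red in the frame of archive_rack between 0.028 and 0.052 m) or (y of stall_green in the frame of stall_red above 0 m and y of each of stall_black, stall_yellow in the frame of stall_red below 0 m and y of album_red in the frame of archive_rack between -0.052 and -0.028 m) or (y of each of stall_green, stall_yellow in the frame of stall_red above 0 m and y of stall_black in the frame of stall_red below 0 m and y of album_red in the frame of archive_rack between 0.028 and 0.052 m) or (y of each of stall_green, stall_black in the frame of stall_red above 0 m and y of stall_yellow in the frame of stall_red below 0 m and y of album_red in the frame of archive_rack between 0.028 and 0.052 m) or (y of each of stall_green, stall_black, stall_yellow in the frame of stall_red above 0 m and y of album_red in the frame of archive_rack between 0.108 and 0.132 m)) and x of album_red in the frame of archive_rack between -0.014 and 0.014 m and z of album_red in the frame of archive_rack between 0.005 and 0.016 m and angle between each of album_red, album_green, album_black, album_yellow's own z axis and vertical below 0.12 rad and angle between the x axis of each of album_red, album_green, album_black, album_yellow and the x axis of archive_rack, either way round below 0.3 rad and linear speed of each of album_red, album_green, album_black, album_yellow below 0.03 m/s and angular speed of each of album_red, album_green, album_black, album_yellow below 0.2 rad/s and ((y of each of stall_red, stall_black, stall_yellow in the frame of stall_green below 0 m and y of album_green in the frame of archive_rack between -0.132 and -0.108 m) or (y of each of stall_red, stall_black in the frame of stall_green below 0 m and y of stall_yellow in the frame of stall_green above 0 m and y of album_green in the frame of archive_rack between -0.052 and -0.028 m) or (y of each of stall_red, stall_yellow in the frame of stall_green below 0 m and y of stall_black in the frame of stall_green above 0 m and y of album_green in the frame of archive_rack between -0.052 and -0.028 m) or (y of stall_red in the frame of stall_green below 0 m and y of each of stall_black, stall_yellow in the frame of stall_green above 0 m and y of album_green in the frame of archive_rack between 0.028 and 0.052 m) or (y of stall_red in the frame of stall_green above 0 m and y of each of stall_black, stall_yellow in the frame of stall_green below 0 m and y of album_green in the frame of archive_rack between -0.052 and -0.028 m) or (y of each of stall_red, stall_yellow in the frame of stall_green above 0 m and y of stall_black in the frame of stall_green below 0 m and y of album_green in the frame of archive_rack between 0.028 and 0.052 m) or (y of each of stall_red, stall_black in the frame of stall_green above 0 m and y of stall_yellow in the frame of stall_green below 0 m and y of album_green in the frame of archive_rack between 0.028 and 0.052 m) or (y of each of stall_red, stall_black, stall_yellow in the frame of stall_green above 0 m and y of album_green in the frame of archive_rack between 0.108 and 0.132 m)) and x of album_green in the frame of archive_rack between -0.014 and 0.014 m and z of album_green in the frame of archive_rack between 0.005 and 0.016 m and ((y of each of stall_red, stall_green, stall_yellow in the frame of stall_black below 0 m and y of album_black in the frame of archive_rack between -0.132 and -0.108 m) or (y of each of stall_red, stall_green in the frame of stall_black below 0 m and y of stall_yellow in the frame of stall_black above 0 m and y of album_black in the frame of archive_rack between -0.052 and -0.028 m) or (y of each of stall_red, stall_yellow in the frame of stall_black below 0 m and y of stall_green in the frame of stall_black above 0 m and y of album_black in the frame of archive_rack between -0.052 and -0.028 m) or (y of stall_red in the frame of stall_black below 0 m and y of each of stall_green, stall_yellow in the frame of stall_black above 0 m and y of album_black in the frame of archive_rack between 0.028 and 0.052 m) or (y of stall_red in the frame of stall_black above 0 m and y of each of stall_green, stall_yellow in the frame of stall_black below 0 m and y of album_black in the frame of archive_rack between -0.052 and -0.028 m) or (y of each of stall_red, stall_yellow in the frame of stall_black above 0 m and y of stall_green in the frame of stall_black below 0 m and y of album_black in the frame of archive_rack between 0.028 and 0.052 m) or (y of each of stall_red, stall_green in the frame of stall_black above 0 m and y of stall_yellow in the frame of stall_black below 0 m and y of album_black in the frame of archive_rack between 0.028 and 0.052 m) or (y of each of stall_red, stall_green, stall_yellow in the frame of stall_black above 0 m and y of album_black in the frame of archive_rack between 0.108 and 0.132 m)) and x of album_black in the frame of archive_rack between -0.014 and 0.014 m and z of album_black in the frame of archive_rack between 0.005 and 0.016 m and ((y of each of stall_red, stall_green, stall_black in the frame of stall_yellow below 0 m and y of album_yellow in the frame of archive_rack between -0.132 and -0.108 m) or (y of each of stall_red, stall_green in the frame of stall_yellow below 0 m and y of stall_black in the frame of stall_yellow above 0 m and y of album_yellow in the frame of archive_rack between -0.052 and -0.028 m) or (y of each of stall_red, stall_black in the frame of stall_yellow below 0 m and y of stall_green in the frame of stall_yellow above 0 m and y of album_yellow in the frame of archive_rack between -0.052 and -0.028 m) or (y of stall_red in the frame of stall_yellow below 0 m and y of each of stall_green, stall_black in the frame of stall_yellow above 0 m and y of album_yellow in the frame of archive_rack between 0.028 and 0.052 m) or (y of stall_red in the frame of stall_yellow above 0 m and y of each of stall_green, stall_black in the frame of stall_yellow below 0 m and y of album_yellow in the frame of archive_rack between -0.052 and -0.028 m) or (y of each of stall_red, stall_black in the frame of stall_yellow above 0 m and y of stall_green in the frame of stall_yellow below 0 m and y of album_yellow in the frame of archive_rack between 0.028 and 0.052 m) or (y of each of stall_red, stall_green in the frame of stall_yellow above 0 m and y of stall_black in the frame of stall_yellow below 0 m and y of album_yellow in the frame of archive_rack between 0.028 and 0.052 m) or (y of each of stall_red, stall_green, stall_black in the frame of stall_yellow above 0 m and y of album_yellow in the frame of archive_rack between 0.108 and 0.132 m)) and x of album_yellow in the frame of archive_rack between -0.014 and 0.014 m and z of album_yellow in the frame of archive_rack between 0.005 and 0.016 m); the robot touches nothing.
It fails at once if an album is tipped over (more than 0.6 rad from upright) (angle between any of album_red, album_green, album_black, album_yellow's own z axis and vertical above 0.6 rad).
It fails at once if an album is dropped or rammed onto the archive rack (contact force above 70 N) (contact force between any of album_red, album_green, album_black, album_yellow and archive_rack above 70 N).
It fails at once if the spray bottle is moved more than 30 mm or tipped (distance of spray_bottle from where it was at the start of the episode above 0.03 m or angle between spray_bottle's own z axis and vertical above 0.4 rad).
It also fails if it takes over 118 s, if anything falls off the work surface, if the arm or the gripper's body presses on something with over 40 N, if the wrist force passes 120 N, or if a joint passes its speed limit or range.

ROBOT

A 6-joint arm with a two-finger parallel gripper is mounted at the origin on the work surface. World frame = base frame: x ahead of the robot, y to its left, z up, the work surface at z = 0. Lengths are in m, angles in rad, forces in N, time in s.
With the tool pointing down it reaches from about 0.35 to 0.875 m from the base axis. Payload 15.5 kg.
Tool frame: the origin (TCP) lies between the finger pads; the fingertips stand manip.nose_length ahead of it and the grasp point (between the pads) lies 2 mm behind it (manip.nose_length is the distance from the TCP to the fingertips, in m); z points along the fingers, y is the direction in which the jaws open and shut (so a half turn about z gives the same grasp; the last joint's range is limited). The gripper opens to 85 mm and grips with 20 to 120 N. Pads are 22 mm wide; open, the fingers measure 114 mm over their backs; the gripper's body (76 mm by 85 mm) begins 54 mm behind the grasp point. The pads swing forward as they close: fully open they stand 13 mm farther back than shut.
Start: joints at [-1.282, 0.494, 1.345, -0, 1.302, -0.096], TCP at [0.234, -0.58, 0.248] pointing down, gripper open.
Joint ranges: [-2.91, 2.91], [-0.82, 2.16], [0.22, 2.67], [-1.22, 4.37], [0.12, 2.79], [-3.08, 3.08]. Speed limits (rad/s): [1.89, 1.89, 2.57, 3.01, 3.01, 3.01].

INTERFACE

Orientations are given as a unit quaternion [x, y, z, w].
In Python, from bench import manip gives the robot as it stands. The module is installed in compiled form; this text tells all that it offers.
- The arm moves only by the tool move_arm, never from a script. Its argument "steps" is a list of rows, each a list of 5 numbers: the opening, from 0 (shut) to 1 (fully open), then the shift along the tool's x, y, z in units of 25 mm (1.0 is 25 mm), then the turn about the tool's z in units of 6 degrees (1.0 is 6 degrees). In form: [[jaw, dx, dy, dz, roll], ...]. A call has exactly 8 rows; each row shifts and turns the commanded pose from where the row before left it, along the tool's axes as they then stand; what a row does not reach is not made up. A row lasts 1/12 s, in which the tool goes at most 41.7 mm and 7.16 degrees, less where a joint would pass 70% of its speed; a pose out of reach is approached as far as the arm can. A call is refused whole if a number of a shift passes 1 or a number of a turn 1, either way. A call with a gripper value outside its range is refused whole. The fingers move at their own pace and stop on an object; "grip_force" is the grip in N (left out, the last holds). Time passes only in rows, so rows that do not move let the fingers close, or fill a call up. It gives the time, the measured TCP pose, the force and the opening at its end, in the units of the state.
- manip.state(): the state, without advancing time (a new reading comes with each control period).
- manip.read_camera(name): name is "scene" or "top"; returns a dict with "pixels" (384x512x3 uint8, red, green, blue), "camera_matrix" (3x3 intrinsics, pixels), "extrinsics" (4x4, takes a point from world to camera coordinates). Camera axes: x right, y down, z forward; pixel columns grow to the right and rows downward; lengths in m; the calibration is good to about 2 mm. A picture is of the moment at which its call begins. There is no depth.
- manip.close_job(): hands the job in, once; it reports no verdict.
Trained networks look in the newest picture that a camera, given by its name, has taken for a name from the list of things; names that differ only in an ending like _2 or _b are one class to them, and where a whole thing is asked for, a point or a joint stands for the part that bears it (a point fixed in the world has none). Each returns a list of dicts, best first, with "score" (0 to 1); they miss things now and then, are a little off and sometimes report something else, mostly with a low value. They report only what shows in the picture. A call takes as long as a camera call. They do not tell look-alikes from the thing itself.
- manip.cut_out(camera, thing): "region" (384x512 bool, what is visible of it) and "box" ([left, top, right, bottom] in pixels, round what is visible of it).
The state is a dict: "time_s": time; "joints": joint angles; "qvel": joint speeds; "joint_torque": joint torques, N m; "tcp_pos": TCP position; "ee_rot": TCP orientation; "ft_force": force on the tool from outside, world axes, zero at the start; "torque": the same for the moment, N m; "opening": finger opening in m.
Only numpy, scipy, OpenCV 4.12 (cv2) and the standard library are available. Lean on these libraries where they do the work, as an engineer would, in place of code of your own. Each camera call takes 0.05 s, during which the arm holds its last target. There are 200 camera calls.

## Working session

There is one attempt and no reset: what is moved stays moved. The work goes in short steps, Python scripts to look and compute and a tool call to move; the robot and the scene stay as the last step left them, time stands still between calls to the robot, and variables do not carry over. Pictures are saved under pics/ and viewed, about 12 in all and at most 16, crops included, and the job is handed in when it is done.

Besides the shell and the picture viewer there is one more tool, called after "Emit:" as name(argument=value, ...), one argument or row to a line, values as JSON. move_arm: Moves the arm, as the interface text tells. Its arguments: {"type":"object","properties":{"steps":{"type":"array","items":{"type":"array","items":{"type":"number"}}},"grip_force":{"type":"number"}},"required":["steps"]}

```bash
mkdir -p pics
python3 - <<'E'
from bench import manip
import cv2,numpy as np
print(manip.state(), manip.nose_length)
for c in("scene","top"):
    r=manip.read_camera(c); cv2.imwrite(f"pics/{c}0.png",r["pixels"][:,:,::-1])
    print(c,r["camera_matrix"].round(1).tolist(),r["extrinsics"].round(4).tolist())
    for t in["album_red","album_green","album_black","album_yellow","stall_red","stall_green","stall_black","stall_yellow","archive_rack","spray_bottle"]:
        print(t,[(round(d["score"],2),np.round(d["box"]).tolist(),int(d["region"].sum())) for d in manip.cut_out(c,t)][:4])
E
```

```text
{'time_s': 0.0, 'joints': array([-1.28249370e+00,  4.94208722e-01,  1.34617483e+00, -6.97941892e-06,
        1.30250857e+00, -9.55372459e-02]), 'qvel': array([ 9.51223601e-04,  2.64978554e-03,  1.21628106e-03, -8.04798275e-04,
       -6.43322276e-05,  2.70052873e-04]), 'joint_torque': array([ 2.86190218e-03, -8.82163882e+01, -3.83860266e+01, -6.75919455e-05,
        1.02985729e-02, -1.27362746e-04]), 'tcp_pos': array([ 0.23392726, -0.57917716,  0.24766956]), 'ee_rot': array([ 9.81639445e-01,  1.90744800e-01, -6.58745975e-05, -6.46392068e-04]), 'ft_force': array([-0.01772412, -0.56492926,  0.02643832]), 'torque': array([-0.01473754, -0.00251144,  0.01719537]), 'opening': 0.08541322968665527} 0.017
scene [[484.2, 0.0, 259.8], [0.0, 484.2, 193.8], [0.0, 0.0, 1.0]] [[0.1353, 0.9908, 0.0056, 0.0284], [0.7268, -0.0954, -0.6802, -0.3395], [-0.6734, 0.0961, -0.733, 1.7346], [0.0, 0.0, 0.0, 1.0]]
album_red [(0.89, [365.0, 160.0, 406.0, 206.0], 1196), (0.83, [347.0, 116.0, 367.0, 160.0], 642), (0.67, [300.0, 151.0, 315.0, 203.0], 664)]
album_green [(0.66, [328.0, 151.0, 346.0, 202.0], 727)]
al
[... 931 characters left out ...]
, 215.0, 220.0], 907), (0.33, [271.0, 181.0, 288.0, 230.0], 735)]
album_green [(0.96, [154.0, 176.0, 177.0, 221.0], 1108), (0.32, [192.0, 175.0, 221.0, 237.0], 712)]
album_black [(0.69, [231.0, 184.0, 252.0, 228.0], 732)]
album_yellow [(0.6, [272.0, 181.0, 291.0, 228.0], 691)]
stall_red [(0.71, [190.0, 178.0, 222.0, 236.0], 721), (0.44, [269.0, 182.0, 292.0, 229.0], 706)]
stall_green [(0.56, [157.0, 178.0, 188.0, 239.0], 712)]
stall_black [(0.8, [229.0, 181.0, 256.0, 242.0], 869)]
stall_yellow [(0.57, [260.0, 181.0, 291.0, 241.0], 848)]
archive_rack [(0.68, [179.0, 84.0, 342.0, 157.0], 7938), (0.17, [261.0, 179.0, 290.0, 239.0], 971)]
spray_bottle [(0.86, [379.0, 132.0, 420.0, 167.0], 1089)]
```

Run:
```python
import cv2
a=cv2.imread("pics/top0.png");b=a[70:310,70:440]
cv2.imwrite("pics/top0c.png",cv2.resize(b,None,fx=2.16,fy=2.16,interpolation=cv2.INTER_CUBIC))
```

```text
(no output)
```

View pics/top0c.png

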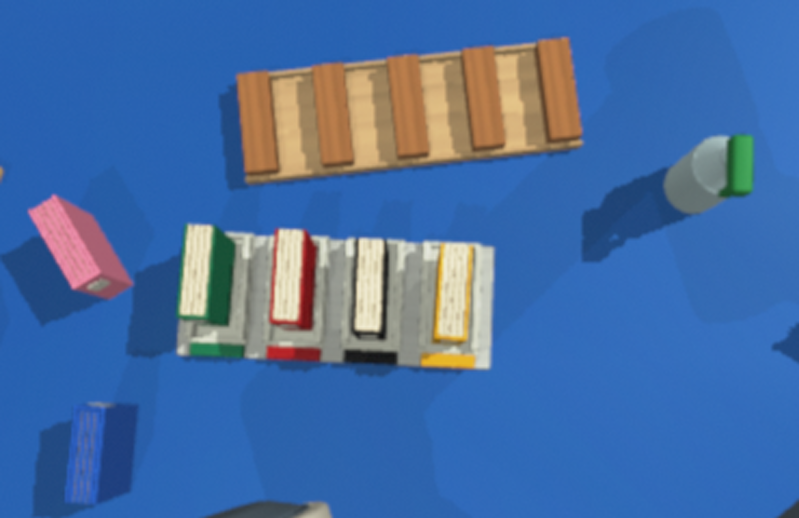

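View pics/scene0.png

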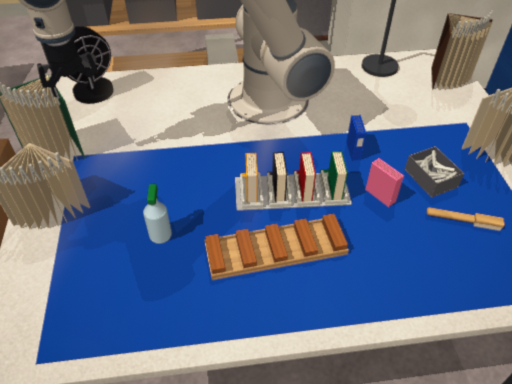

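The top view shows, left to right, green, red, black and yellow albums, with cream tops at crop px (197,273), (291,279), (370,287) and (453,293). The rack is farther away, with blocks at (257,122) to (560,90). The bottle is at (705,175). The look-alikes are the pink album (80,247) and the blue one (100,450), and I'll leave both alone. The dark red target is the one in the stall with the red tab. Next I measure the cream tops at z=0.116 and the block tops at z=0.040.

```bash
cat > h.py <<'E'
from bench import manip
import cv2,numpy as np
def unproj(r,uv,z):
    K,E=r["camera_matrix"],r["extrinsics"];R,t=E[:3,:3],E[:3,3]
    C=-R.T@t; d=(np.linalg.inv(K)@np.c_[np.atleast_2d(uv),np.ones(len(np.atleast_2d(uv)))].T).T@R
    return C+d*((z-C[2])/d[:,2])[:,None]
def proj(r,P):
    E=r["extrinsics"];return cv2.projectPoints(np.float64(P),cv2.Rodrigues(E[:3,:3])[0],E[:3,3],r["camera_matrix"],None)[0][:,0]
def blobs(m,amin):
    n,l,s,c=cv2.connectedComponentsWithStats(m.astype(np.uint8))
    return [(l==i) for i in range(1,n) if s[i,4]>amin]
def rects(r,mask,amin,z):
    out=[]
    for b in blobs(mask,amin):
        uv=np.argwhere(b)[:,::-1].astype(np.float32)
        w=unproj(r,uv,z)[:,:2].astype(np.float32)*1000
        (c,s,a)=cv2.minAreaRect(w)
        if s[0]<s[1]: s=s[::-1];a=a-90
        a=(a+90)%180-90
        out.append((w.mean(0).round(1).tolist(),np.round(c,1).tolist(),np.round(s,1).tolist(),round(a,1),uv.mean(0).round().tolist()))
    return sorted(out,key=lambda o:-o[1][1])
E
python3 - <<'E'
from h import *
r=manip.read_camera("top");p=r["pixels"];np.save("/tmp/t.npy",p)
E_=r["extrinsics"];print("cam",-E_[:3,:3].T@E_[:3,3])
hsv=cv2.cvtColor(p,cv2.COLOR_RGB2HSV);H,S,V=[hsv[...,i].astype(int) for i in range(3)]
print([hsv[70+int(y/2.16),70+int(x/2.16)].tolist() for x,y in [(197,273),(370,287),(213,350),(257,122),(275,122),(300,110),(415,250)]])
box=np.zeros(H.shape,bool);box[165:235,145:300]=1
for o in rects(r,box&(V>170)&(S>18)&(S<90)&(H>10)&(H<40),150,.116):print("cream",o)
box[:]=0;box[80:160,170:345]=1
for o in rects(r,box&(H<14)&(S>130)&(V>90),150,.04):print("block",o)
for t in["album_green","album_red","album_black","album_yellow"]:
  pass
E
```

```text
cam [ 0.36728759 -0.07071155  0.99445023]
[[25, 44, 227], [24, 39, 234], [76, 181, 128], [13, 150, 185], [16, 119, 154], [17, 108, 184], [40, 13, 180]]
cream ([476.79998779296875, 127.0], [476.9, 127.1], [83.4, 23.6], -4.3, [160.0, 195.0])
cream ([470.8999938964844, 39.900001525878906], [471.1, 39.9], [82.8, 23.1], -3.4, [203.0, 197.0])
cream ([460.20001220703125, -36.599998474121094], [460.4, -36.6], [84.4, 23.7], -3.2, [241.0, 202.0])
cream ([453.5, -119.4000015258789], [445.9, -114.0], [105.2, 52.9], -1.7, [282.0, 204.0])
block ([684.7000122070312, -239.8000030517578], [671.9, -234.4], [101.4, 32.2], 5.8, [330.0, 105.0])
```

Run:
```python
from h import *
r=manip.read_camera("top");p=r["pixels"]
hsv=cv2.cvtColor(p,cv2.COLOR_RGB2HSV);H,S,V=[hsv[...,i].astype(int) for i in range(3)]
box=np.zeros(H.shape,bool);box[175:235,258:300]=1
for o in rects(r,box&(V>190)&(S>30)&(S<80)&(H>10)&(H<40),100,.116):print("yel cream",o)
for o in rects(r,box&(H>15)&(H<30)&(S>35)&(np.indices(H.shape)[0]<230),100,.116):print("yel all",o)
box[:]=0;box[80:160,170:345]=1
for s,h in((140,14),(155,14),(150,12)):
  for o in rects(r,box&(H<h)&(S>s)&(V>70),150,.04):print("block",s,o)
# rack fit by given corners (crop px): outer base corners guess check
```

```text
yel cream ([454.0, -115.5], [455.1, -115.7], [86.2, 24.7], -7.8, [280.0, 204.0])
yel all ([448.0, -114.30000305175781], [449.7, -114.5], [96.2, 36.1], -5.3, [279.0, 207.0])
```

Run:
```python
from h import *
from scipy.optimize import differential_evolution as de
for cam in("top","scene"):
    r=manip.read_camera(cam);p=r["pixels"]
    hsv=cv2.cvtColor(p,cv2.COLOR_RGB2HSV).astype(np.float32)
    S=cv2.GaussianBlur(hsv[...,1]-4*hsv[...,0],(3,3),0); S[(hsv[...,0]>30)]=-100
    S=np.clip(S,-100,150)
    g=lambda xs,ys:np.array(np.meshgrid(xs,ys)).reshape(2,-1).T
    yc=[-160,-80,0,80,160]
    ins=np.vstack([g(np.linspace(-52,52,15),np.linspace(y-14,y+14,7)) for y in yc])
    outs=np.vstack([g(np.linspace(-52,52,15),[y-21,y+21]) for y in yc]+[g([-65,65],np.linspace(y-14,y+14,7)) for y in yc])
    def smp(P,v):
        x,y,a=v;c,s=np.cos(a),np.sin(a);P=P/1000
        W=np.c_[x+c*P[:,0]-s*P[:,1],y+s*P[:,0]+c*P[:,1],np.full(len(P),.04)]
        q=proj(r,W).astype(np.float32);return cv2.remap(S,q[None,:,0],q[None,:,1],cv2.INTER_LINEAR).mean()
    f=lambda v:smp(outs,v)-smp(ins,v)
    o=de(f,[(.6,.76),(-.12,0),(-.05,.2)],seed=1,maxiter=80)
    print(cam,o.x.round(4),o.fun)
    v=o.x;im=p[:,:,::-1].copy();im=cv2.resize(im,None,fx=3,fy=3)
    x,y,a=v;c,s=np.cos(a),np.sin(a)
    for b in yc:
        P=np.array([(-58,b-17),(58,b-17),(58,b+17),(-58,b+17)])/1000
        W=np.c_[x+c*P[:,0]-s*P[:,1],y+s*P[:,0]+c*P[:,1],np.full(4,.04)]
        cv2.polylines(im,[np.int32(proj(r,W)*3+1)],True,(0,255,0),1)
    if cam=="top":A=im[225:500,500:1060]
    else:B=im[600:870,570:1130]
A=A[:,:560];B=B[:,:560];cv2.imwrite("pics/fit.png",np.vstack([A,B]))
```

```text
top [ 0.6542 -0.077   0.0909] -112.42294311523438
scene [ 0.6646 -0.0789  0.0891] -108.71916198730469
```

View pics/fit.png

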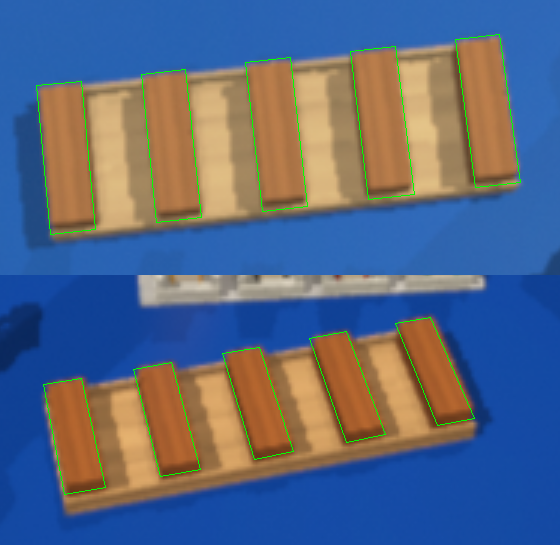

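Both fits include one end face of the blocks, so the x errors of about 4 mm oppose each other. The two views bracket the rack at (0.659, -0.078) with yaw 0.09. Its four slots take yellow, black, red and green from left to right. I'll write a helper that turns waypoints into rows.

```bash
cat > plan.py <<'E'
# python3 plan.py "x,y,z,yawdeg,jaw,nrows" ...
import sys,math
from bench import manip
s=manip.state();q=s["ee_rot"];p=list(s["tcp_pos"]);yaw=2*math.atan2(q[1],q[0])
yaw=(yaw+math.pi)%(2*math.pi)-math.pi
print("t",round(s["time_s"],2),"at",[round(v,4) for v in p],round(math.degrees(yaw),1),"F",s["ft_force"].round(1),"open",round(s["opening"],4))
rows=[]
for w in sys.argv[1:]:
    x,y,z,a,j,n=map(float,w.split(","));n=int(n);a=math.radians(a)
    for k in range(n):
        m=n-k;d=[(x-p[0])/m,(y-p[1])/m,(z-p[2])/m];c,sn=math.cos(yaw),math.sin(yaw)
        t=[round(v/.025,2)+0 for v in(c*d[0]+sn*d[1],sn*d[0]-c*d[1],-d[2])]
        r=round(math.degrees(yaw-a)/m/6,2)+0
        p=[p[0]+.025*(c*t[0]+sn*t[1]),p[1]+.025*(sn*t[0]-c*t[1]),p[2]-.025*t[2]];yaw-=math.radians(6*r)
        rows.append([j]+t+[r])
while len(rows)%8:rows.append([rows[-1][0],0,0,0,0])
for i in range(0,len(rows),8):print(rows[i:i+8])
E
python3 plan.py .454,-.1155,.19,-5,.7,24
```

```text
t 1.3 at [np.float64(0.234), np.float64(-0.5795), np.float64(0.2483)] 22.0 F [-0.5 -0.2  0.1] open 0.0853
[[0.7, np.float64(0.63), np.float64(-0.58), np.float64(0.1), 0.19], [0.7, np.float64(0.62), np.float64(-0.59), np.float64(0.1), 0.19], [0.7, np.float64(0.61), np.float64(-0.6), np.float64(0.1), 0.19], [0.7, np.float64(0.59), np.float64(-0.62), np.float64(0.1), 0.19], [0.7, np.float64(0.58), np.float64(-0.63), np.float64(0.1), 0.19], [0.7, np.float64(0.57), np.float64(-0.64), np.float64(0.1), 0.19], [0.7, np.float64(0.56), np.float64(-0.65), np.float64(0.1), 0.19], [0.7, np.float64(0.54), np.float64(-0.66), np.float64(0.1), 0.19]]
[[0.7, np.float64(0.53), np.float64(-0.67), np.float64(0.1), 0.19], [0.7, np.float64(0.52), np.float64(-0.68), np.float64(0.1), 0.19], [0.7, np.float64(0.5), np.float64(-0.69), np.float64(0.1), 0.19], [0.7, np.float64(0.49), np.float64(-0.7), np.float64(0.09), 0.19], [0.7, np.float64(0.47), np.float64(-0.71), np.float64(0.1), 0.18], [0.7, np.float64(0.46), np.float64(-0.72), np.float64(0.09), 0.19], [0.7, np.float64(0.45), np.float64(-0.73), np.float64(0.1), 0.18], [0.7, np.float64(0.43), np.float64(-0.74), np.float64(0.09), 0.19]]
[[0.7, np.float64(0.42), np.float64(-0.75), np.float64(0.1), 0.18], [0.7, np.float64(0.4), np.float64(-0.76), np.float64(0.09), 0.19], [0.7, np.float64(0.39), np.float64(-0.76), np.float64(0.1), 0.18], [0.7, np.float64(0.37), np.float64(-0.77), np.float64(0.09), 0.19], [0.7, np.float64(0.36), np.float64(-0.78), np.float64(0.1), 0.18], [0.7, np.float64(0.34), np.float64(-0.78), np.float64(0.09), 0.19], [0.7, np.float64(0.33), np.float64(-0.79), np.float64(0.1), 0.18], [0.7, np.float64(0.32), np.float64(-0.8), np.float64(0.09), 0.19]]
```

Emit:
move_arm(
  steps=[
    [0.7, 0.63, -0.58, 0.1, 0.19],
    [0.7, 0.62, -0.59, 0.1, 0.19],
    [0.7, 0.61, -0.6, 0.1, 0.19],
    [0.7, 0.59, -0.62, 0.1, 0.19],
    [0.7, 0.58, -0.63, 0.1, 0.19],
    [0.7, 0.57, -0.64, 0.1, 0.19],
    [0.7, 0.56, -0.65, 0.1, 0.19],
    [0.7, 0.54, -0.66, 0.1, 0.19],
  ],
  grip_force=40,
)

```text
time_s: 1.97
tcp_pos: [0.3078, -0.424, 0.2283]
ee_rot: [0.994, 0.112, 0.0, 0.0]
ft_force: [0.3, 0.2, -0.5]
opening: 0.0598
```

Emit:
move_arm(
  steps=[
    [0.7, 0.53, -0.67, 0.1, 0.19],
    [0.7, 0.52, -0.68, 0.1, 0.19],
    [0.7, 0.5, -0.69, 0.1, 0.19],
    [0.7, 0.49, -0.7, 0.1, 0.19],
    [0.7, 0.47, -0.71, 0.1, 0.19],
    [0.7, 0.46, -0.72, 0.1, 0.19],
    [0.7, 0.45, -0.73, 0.1, 0.19],
    [0.7, 0.43, -0.74, 0.1, 0.19],
  ],
)

```text
time_s: 2.63
tcp_pos: [0.3813, -0.2697, 0.2083]
ee_rot: [0.999, 0.032, 0.0, 0.0]
ft_force: [0.5, -0.5, -0.5]
opening: 0.0598
```

Emit:
move_arm(
  steps=[
    [0.7, 0.42, -0.75, 0.1, 0.18],
    [0.7, 0.4, -0.76, 0.1, 0.18],
    [0.7, 0.39, -0.76, 0.1, 0.18],
    [0.7, 0.37, -0.77, 0.1, 0.18],
    [0.7, 0.36, -0.78, 0.1, 0.18],
    [0.7, 0.34, -0.78, 0.1, 0.18],
    [0.7, 0.33, -0.79, 0.1, 0.18],
    [0.7, 0.32, -0.8, 0.1, 0.18],
  ],
)

```text
time_s: 3.3
tcp_pos: [0.4547, -0.1147, 0.1883]
ee_rot: [0.999, -0.043, 0.0, 0.0]
ft_force: [0.4, 0.4, 0.6]
opening: 0.0598
```

```bash
sed -i 's/p=list(s\["tcp_pos"\])/p=[float(v) for v in s["tcp_pos"]]/; s/yaw=2\*math.atan2(q\[1\],q\[0\])/yaw=2*math.atan2(float(q[1]),float(q[0]))/' plan.py
python3 plan.py .454,-.1155,.095,-5,.7,8
python3 - <<'E'
from h import *
r=manip.read_camera("top");s=manip.read_camera("scene")
a=cv2.resize(r["pixels"][120:260,140:320,::-1],None,fx=3,fy=3,interpolation=cv2.INTER_CUBIC)
b=cv2.resize(s["pixels"][100:240,200:380,::-1],None,fx=3,fy=3,interpolation=cv2.INTER_CUBIC)
cv2.imwrite("pics/pre1.png",cv2.resize(np.hstack([a,b]),(800,311)))
E
```

```text
t 3.3 at [0.4547, -0.1147, 0.1883] -4.9 F [0.4 0.4 0.6] open 0.0598
[[0.7, 0.0, 0.0, 0.47, 0.0], [0.7, 0.0, 0.0, 0.47, 0.0], [0.7, 0.0, 0.01, 0.47, 0.0], [0.7, -0.01, 0.0, 0.46, 0.0], [0.7, 0.0, 0.01, 0.47, 0.0], [0.7, -0.01, 0.0, 0.46, 0.0], [0.7, 0.0, 0.01, 0.47, 0.0], [0.7, -0.01, 0.0, 0.46, 0.01]]
```

View pics/pre1.png

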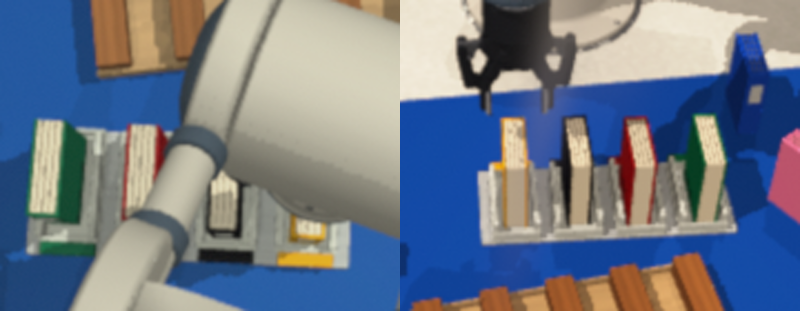

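The gripper straddles yellow: its fingers are at px (487,100) and (547,100), and the album is at (513,120). I descend and grip.

Emit:
move_arm(
  steps=[
    [0.7, 0, 0, 0.47, 0],
    [0.7, 0, 0, 0.47, 0],
    [0.7, 0, 0, 0.47, 0],
    [0.7, 0, 0, 0.47, 0],
    [0.7, 0, 0, 0.47, 0],
    [0.7, 0, 0, 0.47, 0],
    [0.7, 0, 0, 0.47, 0],
    [0.7, 0, 0, 0.45, 0],
  ],
)

```text
time_s: 4.07
tcp_pos: [0.4542, -0.1162, 0.0943]
ee_rot: [0.999, -0.043, 0.0, 0.0]
ft_force: [0.4, -0.7, 0.2]
opening: 0.06
```

Emit:
move_arm(
  steps=[
    [0, 0, 0, 0, 0],
    [0, 0, 0, 0, 0],
    [0, 0, 0, 0, 0],
    [0, 0, 0, 0, 0],
    [0, 0, 0, 0, 0],
    [0, 0, 0, 0, 0],
    [0, 0, 0, 0, 0],
    [0, 0, 0, 0, 0],
  ],
)

```text
time_s: 4.73
tcp_pos: [0.4545, -0.1158, 0.0952]
ee_rot: [0.999, -0.043, 0.0, 0.0]
ft_force: [-0.4, 0.5, 5.8]
opening: 0.0296
```

```bash
python3 plan.py .454,-.1155,.15,-5,0,8 .648,-.1155,.15,5,0,12 .648,.0415,.15,5.2,0,12
```

```text
t 4.73 at [0.4545, -0.1158, 0.0952] -4.9 F [-0.4  0.5  5.8] open 0.0296
[[0.0, 0.0, 0.0, -0.27, 0.0], [0.0, 0.0, 0.0, -0.27, 0.0], [0.0, 0.0, 0.0, -0.28, 0.0], [0.0, 0.0, 0.0, -0.27, 0.0], [0.0, -0.01, 0.0, -0.28, 0.0], [0.0, 0.0, 0.0, -0.27, 0.01], [0.0, -0.01, 0.0, -0.28, 0.0], [0.0, 0.0, -0.01, -0.27, 0.01]]
[[0.0, 0.64, -0.06, 0.0, -0.14], [0.0, 0.65, -0.05, 0.0, -0.14], [0.0, 0.65, -0.04, 0.0, -0.14], [0.0, 0.65, -0.03, 0.0, -0.14], [0.0, 0.64, -0.02, 0.0, -0.14], [0.0, 0.65, -0.01, 0.0, -0.14], [0.0, 0.65, 0.0, 0.0, -0.14], [0.0, 0.64, 0.01, 0.0, -0.14]]
[[0.0, 0.64, 0.02, 0.0, -0.14], [0.0, 0.65, 0.03, 0.0, -0.14], [0.0, 0.64, 0.04, 0.0, -0.13], [0.0, 0.65, 0.06, 0.0, -0.14], [0.0, 0.05, -0.52, 0.0, 0.0], [0.0, 0.05, -0.52, 0.0, 0.0], [0.0, 0.04, -0.52, 0.0, 0.0], [0.0, 0.05, -0.52, 0.0, 0.0]]
[[0.0, 0.04, -0.52, 0.0, 0.0], [0.0, 0.05, -0.52, 0.0, 0.0], [0.0, 0.04, -0.52, 0.0, -0.01], [0.0, 0.05, -0.52, 0.0, 0.0], [0.0, 0.04, -0.52, 0.0, -0.01], [0.0, 0.05, -0.53, 0.0, 0.0], [0.0, 0.04, -0.52, 0.0, -0.01], [0.0, 0.05, -0.53, 0.0, 0.0]]
```

Emit:
move_arm(
  steps=[
    [0, 0, 0, -0.27, 0],
    [0, 0, 0, -0.27, 0],
    [0, 0, 0, -0.27, 0],
    [0, 0, 0, -0.27, 0],
    [0, 0, 0, -0.28, 0],
    [0, 0, 0, -0.28, 0],
    [0, 0, 0, -0.28, 0],
    [0, 0, 0, -0.28, 0],
  ],
)

```text
time_s: 5.4
tcp_pos: [0.4543, -0.1157, 0.1506]
ee_rot: [0.999, -0.043, 0.0, 0.0]
ft_force: [-1.0, 0.1, -3.1]
opening: 0.0293
```

Emit:
move_arm(
  steps=[
    [0.0, 0.64, -0.06, 0.0, -0.14],
    [0.0, 0.65, -0.05, 0.0, -0.14],
    [0.0, 0.65, -0.04, 0.0, -0.14],
    [0.0, 0.65, -0.03, 0.0, -0.14],
    [0.0, 0.64, -0.02, 0.0, -0.14],
    [0.0, 0.65, -0.01, 0.0, -0.14],
    [0.0, 0.65, 0.0, 0.0, -0.14],
    [0.0, 0.64, 0.01, 0.0, -0.14],
  ],
)

```text
time_s: 6.07
tcp_pos: [0.5844, -0.115, 0.1501]
ee_rot: [1.0, 0.016, -0.0, -0.0]
ft_force: [-1.4, -0.6, -1.5]
opening: 0.029
```

Emit:
move_arm(
  steps=[
    [0.0, 0.64, 0.02, 0.0, -0.14],
    [0.0, 0.65, 0.03, 0.0, -0.14],
    [0.0, 0.64, 0.04, 0.0, -0.14],
    [0.0, 0.65, 0.06, 0.0, -0.14],
    [0.0, 0.05, -0.52, 0.0, 0.0],
    [0.0, 0.05, -0.52, 0.0, 0.0],
    [0.0, 0.04, -0.52, 0.0, 0.0],
    [0.0, 0.05, -0.52, 0.0, 0.0],
  ],
)

```text
time_s: 6.73
tcp_pos: [0.6475, -0.0617, 0.1498]
ee_rot: [0.999, 0.045, -0.0, -0.0]
ft_force: [-0.1, -0.5, -2.7]
opening: 0.03
```

Emit:
move_arm(
  steps=[
    [0.0, 0.04, -0.52, 0.0, 0.0],
    [0.0, 0.05, -0.52, 0.0, 0.0],
    [0.0, 0.04, -0.52, 0.0, 0.0],
    [0.0, 0.05, -0.52, 0.0, 0.0],
    [0.0, 0.04, -0.52, 0.0, 0.0],
    [0.0, 0.05, -0.52, 0.0, 0.0],
    [0.0, 0.04, -0.52, 0.0, 0.0],
    [0.0, 0.05, -0.53, 0.0, 0.0],
  ],
)

```text
time_s: 7.4
tcp_pos: [0.6478, 0.0428, 0.1498]
ee_rot: [0.999, 0.045, -0.0, 0.0]
ft_force: [0.5, 0.2, -1.4]
opening: 0.0298
```

```bash
python3 plan.py
python3 - <<'E'
from h import *
s=manip.read_camera("scene");r=s
im=cv2.resize(s["pixels"][:,:,::-1],None,fx=4,fy=4,interpolation=cv2.INTER_CUBIC)
c,n=np.cos(.09),np.sin(.09)
for b in(120,40,-40,-120):
    P=np.array([(-54,b-23),(54,b-23),(54,b+23),(-54,b+23)])/1000
    W=np.c_[.659+c*P[:,0]-n*P[:,1],-.078+n*P[:,0]+c*P[:,1],np.full(4,.04)]
    cv2.polylines(im,[np.int32(proj(r,W)*4+2)],True,(0,255,0),1)
cv2.imwrite("pics/c1.png",im[560:1160,760:1460])
E
```

```text
t 7.4 at [0.6478, 0.0428, 0.1498] 5.2 F [ 0.5  0.2 -1.4] open 0.0298
```

View pics/c1.png

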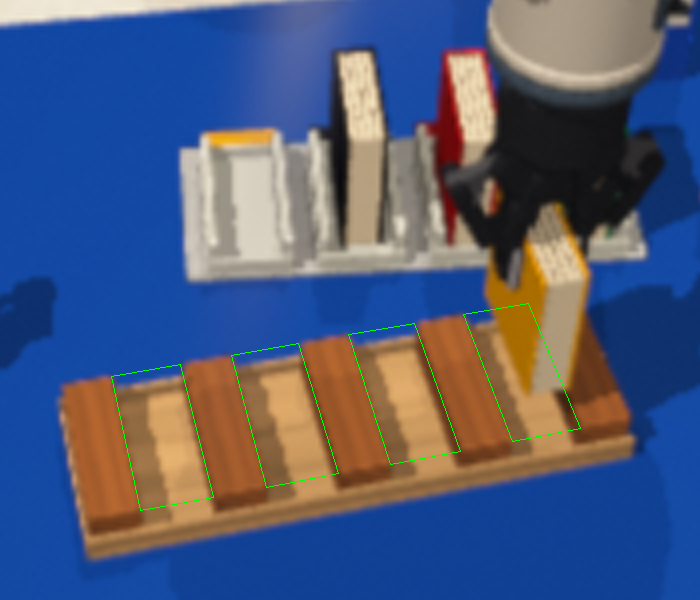

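Slot outlines agree with the picture to about 2 mm. Yellow hangs upright over the leftmost slot (robot's left), which is px (530,370) here. I lower it.

Emit:
move_arm(
  steps=[
    [0, 0, 0.04, 0.4, 0],
    [0, 0, 0, 0.4, 0],
    [0, 0, 0, 0.4, 0],
    [0, 0, 0, 0.3, 0],
    [0, 0, 0, 0.2, 0],
    [0, 0, 0, 0.15, 0],
    [0, 0, 0, 0.1, 0],
    [0, 0, 0, 0.05, 0],
  ],
)

```text
time_s: 8.12
tcp_pos: [0.648, 0.0403, 0.0995]
ee_rot: [0.999, 0.045, -0.0, -0.0]
ft_force: [0.8, 0.3, -3.2]
opening: 0.0298
```

Emit:
move_arm(
  steps=[
    [0, 0, 0, 0.02, 0],
    [0, 0, 0, 0.02, 0],
    [0, 0, 0, 0, 0],
    [0.2, 0, 0, 0, 0],
    [0.3, 0, 0, 0, 0],
    [0.4, 0, 0, 0, 0],
    [0.5, 0, 0, 0, 0],
    [0.6, 0, 0, 0, 0],
  ],
)

```text
time_s: 8.78
tcp_pos: [0.6481, 0.0405, 0.099]
ee_rot: [0.999, 0.045, 0.0, 0.0]
ft_force: [0.8, -0.2, 0.3]
opening: 0.0511
```

```bash
python3 plan.py .648,.0415,.18,5,.7,8 .460,-.037,.18,-4,.7,12 .460,-.037,.095,-4,.7,12
```

```text
t 8.78 at [0.6481, 0.0405, 0.099] 5.2 F [ 0.8 -0.2  0.3] open 0.0511
[[0.7, 0.0, -0.01, -0.4, 0.0], [0.7, 0.0, 0.0, -0.41, 0.0], [0.7, 0.0, -0.01, -0.4, 0.01], [0.7, 0.0, 0.0, -0.41, 0.0], [0.7, 0.0, -0.01, -0.4, 0.01], [0.7, 0.0, 0.0, -0.41, 0.0], [0.7, 0.0, -0.01, -0.4, 0.01], [0.7, 0.0, 0.0, -0.41, 0.0]]
[[0.7, -0.65, 0.21, 0.0, 0.13], [0.7, -0.64, 0.21, 0.0, 0.12], [0.7, -0.64, 0.22, 0.0, 0.13], [0.7, -0.64, 0.23, 0.0, 0.12], [0.7, -0.64, 0.24, 0.0, 0.13], [0.7, -0.63, 0.25, 0.0, 0.12], [0.7, -0.63, 0.26, 0.0, 0.13], [0.7, -0.63, 0.26, 0.0, 0.12]]
[[0.7, -0.62, 0.27, 0.0, 0.13], [0.7, -0.62, 0.28, 0.0, 0.12], [0.7, -0.61, 0.29, 0.0, 0.13], [0.7, -0.61, 0.3, 0.0, 0.12], [0.7, 0.0, 0.0, 0.28, 0.0], [0.7, 0.0, 0.0, 0.28, 0.0], [0.7, 0.0, 0.0, 0.28, 0.0], [0.7, 0.0, 0.0, 0.28, 0.0]]
[[0.7, 0.0, 0.0, 0.29, 0.0], [0.7, 0.0, 0.0, 0.28, 0.0], [0.7, 0.0, 0.0, 0.29, 0.0], [0.7, 0.0, 0.0, 0.28, 0.0], [0.7, 0.0, 0.0, 0.29, 0.0], [0.7, 0.0, 0.0, 0.28, 0.0], [0.7, 0.0, 0.0, 0.29, 0.0], [0.7, 0.0, 0.0, 0.28, 0.0]]
```

Emit:
move_arm(
  steps=[
    [0.7, 0, 0, -0.2, 0],
    [0.7, 0, 0, -0.4, 0],
    [0.7, 0, 0, -0.4, 0],
    [0.7, 0, 0, -0.4, 0],
    [0.7, 0, 0, -0.4, 0],
    [0.7, 0, 0, -0.4, 0],
    [0.7, 0, 0, -0.5, 0],
    [0.7, 0, 0, -0.54, 0],
  ],
)

```text
time_s: 9.45
tcp_pos: [0.6478, 0.0405, 0.181]
ee_rot: [0.999, 0.045, -0.0, 0.0]
ft_force: [-0.1, 0.5, -0.3]
opening: 0.0596
```

Emit:
move_arm(
  steps=[
    [0.7, -0.65, 0.21, 0, 0.13],
    [0.7, -0.64, 0.21, 0, 0.12],
    [0.7, -0.64, 0.22, 0, 0.13],
    [0.7, -0.64, 0.23, 0, 0.12],
    [0.7, -0.64, 0.24, 0, 0.13],
    [0.7, -0.63, 0.25, 0, 0.12],
    [0.7, -0.63, 0.26, 0, 0.13],
    [0.7, -0.63, 0.26, 0, 0.12],
  ],
)

```text
time_s: 10.12
tcp_pos: [0.522, -0.0125, 0.1806]
ee_rot: [1.0, -0.007, 0.0, 0.0]
ft_force: [-0.3, -1.7, 0.3]
opening: 0.0596
```

Emit:
move_arm(
  steps=[
    [0.7, -0.62, 0.27, 0, 0.13],
    [0.7, -0.62, 0.28, 0, 0.12],
    [0.7, -0.61, 0.29, 0, 0.13],
    [0.7, -0.61, 0.3, 0, 0.12],
    [0.7, 0, 0, 0, 0],
    [0.7, 0, 0, 0, 0],
    [0.7, 0, 0, 0, 0],
    [0.7, 0, 0, 0, 0],
  ],
)

```text
time_s: 10.78
tcp_pos: [0.461, -0.0384, 0.1801]
ee_rot: [0.999, -0.033, 0.001, 0.0]
ft_force: [0.0, -0.1, 0.0]
opening: 0.0597
```

```bash
python3 plan.py .460,-.037,.095,-4,.7,8
python3 - <<'E'
from h import *
s=manip.read_camera("scene");r=manip.read_camera("top")
a=cv2.resize(s["pixels"][100:300,190:390,::-1],(400,400),interpolation=cv2.INTER_CUBIC)
b=cv2.resize(r["pixels"][70:270,150:350,::-1],(400,400),interpolation=cv2.INTER_CUBIC)
cv2.imwrite("pics/c2.png",np.hstack([a,b]))
E
```

```text
t 10.78 at [0.461, -0.0384, 0.1801] -3.8 F [ 0.  -0.1  0. ] open 0.0597
[[0.7, -0.01, -0.01, 0.43, 0.0], [0.7, -0.01, -0.01, 0.42, 0.01], [0.7, 0.0, -0.01, 0.43, 0.0], [0.7, -0.01, 0.0, 0.42, 0.01], [0.7, 0.0, -0.01, 0.43, 0.0], [0.7, -0.01, 0.0, 0.42, 0.01], [0.7, 0.0, -0.01, 0.43, 0.0], [0.7, -0.01, 0.0, 0.42, 0.01]]
```

View pics/c2.png

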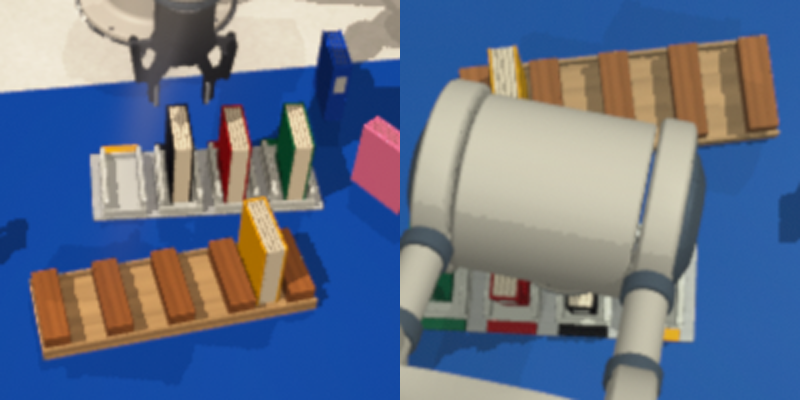

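Yellow stands upright in the leftmost slot, scene crop px (263,250), and the gripper straddles black at (178,110). Next is black.

Emit:
move_arm(
  steps=[
    [0.7, 0, -0.04, 0.43, 0],
    [0.7, -0.02, 0, 0.43, 0],
    [0.7, 0, 0, 0.43, 0],
    [0.7, 0, 0, 0.42, 0],
    [0.7, 0, 0, 0.42, 0],
    [0.7, 0, 0, 0.42, 0],
    [0.7, 0, 0, 0.42, 0],
    [0.7, 0, 0, 0.43, 0],
  ],
)

```text
time_s: 11.55
tcp_pos: [0.4602, -0.0374, 0.0942]
ee_rot: [0.999, -0.033, 0.0, 0.0]
ft_force: [-0.3, 0.9, 0.5]
opening: 0.0601
```

Emit:
move_arm(
  steps=[
    [0, 0, 0, 0, 0],
    [0, 0, 0, 0, 0],
    [0, 0, 0, 0, 0],
    [0, 0, 0, 0, 0],
    [0, 0, 0, 0, 0],
    [0, 0, 0, 0, 0],
    [0, 0, 0, 0, 0],
    [0, 0, 0, 0, 0],
  ],
)

```text
time_s: 12.22
tcp_pos: [0.4599, -0.0375, 0.095]
ee_rot: [0.999, -0.033, 0.0, 0.0]
ft_force: [-0.1, 0.3, 1.6]
opening: 0.0298
```

Emit:
move_arm(
  steps=[
    [0, 0, 0, -0.27, 0],
    [0, 0, 0, -0.27, 0],
    [0, 0, 0, -0.27, 0],
    [0, 0, 0, -0.27, 0],
    [0, 0, 0, -0.28, 0],
    [0, 0, 0, -0.28, 0],
    [0, 0, 0, -0.28, 0],
    [0, 0, 0, -0.28, 0],
  ],
)

```text
time_s: 12.88
tcp_pos: [0.4598, -0.0375, 0.1506]
ee_rot: [0.999, -0.033, 0.0, 0.0]
ft_force: [-0.3, 0.1, -2.5]
opening: 0.0298
```

```bash
python3 plan.py .6554,-.0382,.15,5.2,0,14
```

```text
t 12.88 at [0.4598, -0.0375, 0.1506] -3.8 F [-0.3  0.1 -2.5] open 0.0298
[[0.0, 0.56, -0.04, 0.0, -0.11], [0.0, 0.56, -0.03, 0.0, -0.11], [0.0, 0.56, -0.02, 0.0, -0.11], [0.0, 0.56, -0.02, 0.0, -0.11], [0.0, 0.56, -0.01, 0.0, -0.11], [0.0, 0.56, 0.0, 0.0, -0.11], [0.0, 0.56, 0.0, 0.0, -0.11], [0.0, 0.56, 0.01, 0.0, -0.1]]
[[0.0, 0.56, 0.02, 0.0, -0.11], [0.0, 0.56, 0.02, 0.0, -0.1], [0.0, 0.55, 0.03, 0.01, -0.11], [0.0, 0.56, 0.04, 0.0, -0.1], [0.0, 0.55, 0.04, 0.01, -0.11], [0.0, 0.56, 0.04, 0.0, -0.1], [0.0, 0, 0, 0, 0], [0.0, 0, 0, 0, 0]]
```

Emit:
move_arm(
  steps=[
    [0, 0.56, -0.04, 0, -0.11],
    [0, 0.56, -0.03, 0, -0.11],
    [0, 0.56, -0.02, 0, -0.11],
    [0, 0.56, -0.02, 0, -0.11],
    [0, 0.56, -0.01, 0, -0.11],
    [0, 0.56, 0, 0, -0.11],
    [0, 0.56, 0, 0, -0.11],
    [0, 0.56, 0.01, 0, -0.11],
  ],
)

```text
time_s: 13.55
tcp_pos: [0.5724, -0.0377, 0.1502]
ee_rot: [1.0, 0.013, -0.0, -0.0]
ft_force: [0.2, -0.1, -2.8]
opening: 0.0295
```

Emit:
move_arm(
  steps=[
    [0, 0.56, 0.02, 0, -0.11],
    [0, 0.56, 0.02, 0, -0.1],
    [0, 0.55, 0.03, 0.01, -0.11],
    [0, 0.56, 0.04, 0, -0.1],
    [0, 0.55, 0.04, 0.01, -0.11],
    [0, 0.56, 0.04, 0, -0.1],
    [0, 0, 0, 0, 0],
    [0, 0, 0, 0, 0],
  ],
)

```text
time_s: 14.22
tcp_pos: [0.6555, -0.038, 0.1493]
ee_rot: [0.999, 0.046, -0.0, -0.0]
ft_force: [-0.5, -1.0, -2.5]
opening: 0.0298
```

Emit:
move_arm(
  steps=[
    [0, 0, 0, 0.4, 0],
    [0, 0, 0, 0.4, 0],
    [0, 0, 0, 0.4, 0],
    [0, 0, 0, 0.3, 0],
    [0, 0, 0, 0.2, 0],
    [0, 0, 0, 0.15, 0],
    [0, 0, 0, 0.1, 0],
    [0, 0, 0, 0.05, 0],
  ],
)

```text
time_s: 14.88
tcp_pos: [0.6555, -0.038, 0.099]
ee_rot: [0.999, 0.046, -0.0, -0.0]
ft_force: [-0.2, -0.6, -1.9]
opening: 0.0297
```

```bash
python3 plan.py .6554,-.0382,.099,5.2,0,1
```

```text
t 14.88 at [0.6555, -0.038, 0.099] 5.2 F [-0.2 -0.6 -1.9] open 0.0297
[[0.0, 0.0, 0.01, 0.0, 0.01], [0.0, 0, 0, 0, 0], [0.0, 0, 0, 0, 0], [0.0, 0, 0, 0, 0], [0.0, 0, 0, 0, 0], [0.0, 0, 0, 0, 0], [0.0, 0, 0, 0, 0], [0.0, 0, 0, 0, 0]]
```

Emit:
move_arm(
  steps=[
    [0, 0, 0, 0.02, 0],
    [0, 0, 0, 0.02, 0],
    [0, 0, 0, 0, 0],
    [0.2, 0, 0, 0, 0],
    [0.3, 0, 0, 0, 0],
    [0.4, 0, 0, 0, 0],
    [0.5, 0, 0, 0, 0],
    [0.6, 0, 0, 0, 0],
  ],
)

```text
time_s: 15.55
tcp_pos: [0.6556, -0.038, 0.0985]
ee_rot: [0.999, 0.046, 0.0, 0.0]
ft_force: [-0.5, 0.6, -0.3]
opening: 0.0512
```

Emit:
move_arm(
  steps=[
    [0.7, 0, 0, -0.2, 0],
    [0.7, 0, 0, -0.4, 0],
    [0.7, 0, 0, -0.4, 0],
    [0.7, 0, 0, -0.4, 0],
    [0.7, 0, 0, -0.4, 0],
    [0.7, 0, 0, -0.4, 0],
    [0.7, 0, 0, -0.5, 0],
    [0.7, 0, 0, -0.54, 0],
  ],
)

```text
time_s: 16.22
tcp_pos: [0.6553, -0.038, 0.1805]
ee_rot: [0.999, 0.046, -0.0, -0.0]
ft_force: [-0.3, -0.2, 0.5]
opening: 0.0599
```

```bash
python3 plan.py .471,.04,.18,-4,.7,14
```

```text
t 16.22 at [0.6553, -0.038, 0.1805] 5.3 F [-0.3 -0.2  0.5] open 0.0599
[[0.7, -0.5, -0.27, 0.0, 0.11], [0.7, -0.51, -0.26, 0.0, 0.11], [0.7, -0.51, -0.26, 0.0, 0.11], [0.7, -0.51, -0.25, 0.0, 0.11], [0.7, -0.52, -0.25, 0.0, 0.11], [0.7, -0.52, -0.24, 0.0, 0.11], [0.7, -0.52, -0.23, 0.0, 0.11], [0.7, -0.52, -0.23, 0.0, 0.11]]
[[0.7, -0.53, -0.22, 0.0, 0.11], [0.7, -0.53, -0.22, 0.0, 0.11], [0.7, -0.53, -0.21, 0.0, 0.11], [0.7, -0.54, -0.21, 0.01, 0.11], [0.7, -0.54, -0.2, 0.0, 0.11], [0.7, -0.53, -0.19, 0.01, 0.11], [0.7, 0, 0, 0, 0], [0.7, 0, 0, 0, 0]]
```

Emit:
move_arm(
  steps=[
    [0.7, -0.5, -0.27, 0, 0.11],
    [0.7, -0.51, -0.26, 0, 0.11],
    [0.7, -0.51, -0.26, 0, 0.11],
    [0.7, -0.51, -0.25, 0, 0.11],
    [0.7, -0.52, -0.25, 0, 0.11],
    [0.7, -0.52, -0.24, 0, 0.11],
    [0.7, -0.52, -0.23, 0, 0.11],
    [0.7, -0.52, -0.23, 0, 0.11],
  ],
)

```text
time_s: 16.88
tcp_pos: [0.5497, 0.0066, 0.1801]
ee_rot: [1.0, -0.001, 0.0, 0.0]
ft_force: [0.2, -0.0, 0.2]
opening: 0.0598
```

Emit:
move_arm(
  steps=[
    [0.7, -0.53, -0.22, 0, 0.11],
    [0.7, -0.53, -0.22, 0, 0.11],
    [0.7, -0.53, -0.21, 0, 0.11],
    [0.7, -0.54, -0.21, 0.01, 0.11],
    [0.7, -0.54, -0.2, 0, 0.11],
    [0.7, -0.53, -0.19, 0.01, 0.11],
    [0.7, 0, 0, 0, 0],
    [0.7, 0, 0, 0, 0],
  ],
)

```text
time_s: 17.55
tcp_pos: [0.4713, 0.0401, 0.1795]
ee_rot: [0.999, -0.034, 0.0, 0.0]
ft_force: [1.6, -0.9, -0.5]
opening: 0.0597
```

```bash
python3 plan.py .471,.04,.0945,-4,.7,8
python3 - <<'E'
from h import *
s=manip.read_camera("scene")
cv2.imwrite("pics/c3.png",cv2.resize(s["pixels"][100:300,190:390,::-1],(500,500),interpolation=cv2.INTER_CUBIC))
E
```

```text
t 17.55 at [0.4713, 0.0401, 0.1795] -3.9 F [ 1.6 -0.9 -0.5] open 0.0597
[[0.7, 0.0, 0.0, 0.43, 0.0], [0.7, 0.0, 0.0, 0.42, 0.0], [0.7, 0.0, 0.0, 0.43, 0.0], [0.7, 0.0, 0.0, 0.42, 0.0], [0.7, 0.0, 0.0, 0.43, 0.0], [0.7, 0.0, 0.0, 0.42, 0.0], [0.7, -0.01, 0.0, 0.43, 0.0], [0.7, 0.0, 0.01, 0.42, 0.01]]
```

View pics/c3.png

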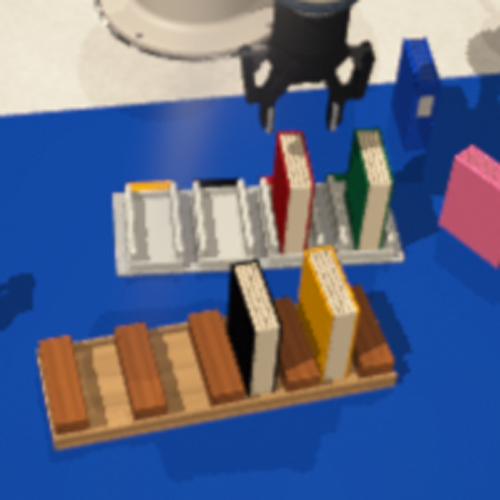

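Black at (255,325) and yellow at (330,310) both stand in their slots, and the gripper is over red at (293,140). Next is red: lift, move sideways over the empty stalls, then go forward.

Emit:
move_arm(
  steps=[
    [0.7, 0, 0, 0.43, 0],
    [0.7, 0, 0, 0.42, 0],
    [0.7, 0, 0, 0.43, 0],
    [0.7, 0, 0, 0.42, 0],
    [0.7, 0, 0, 0.43, 0],
    [0.7, 0, 0, 0.42, 0],
    [0.7, 0, 0, 0.43, 0],
    [0.7, 0, 0, 0.42, 0],
  ],
)

```text
time_s: 18.27
tcp_pos: [0.4725, 0.0397, 0.0933]
ee_rot: [0.999, -0.035, 0.001, 0.0]
ft_force: [0.0, 0.5, 0.6]
opening: 0.0598
```

Emit:
move_arm(
  steps=[
    [0, 0, 0, 0, 0],
    [0, 0, 0, 0, 0],
    [0, 0, 0, 0, 0],
    [0, 0, 0, 0, 0],
    [0, 0, 0, 0, 0],
    [0, 0, 0, 0, 0],
    [0, 0, 0, 0, 0],
    [0, 0, 0, 0, 0],
  ],
)

```text
time_s: 18.93
tcp_pos: [0.4714, 0.04, 0.0941]
ee_rot: [0.999, -0.035, 0.0, 0.0]
ft_force: [0.3, 0.1, 5.2]
opening: 0.0296
```

Emit:
move_arm(
  steps=[
    [0, 0, 0, -0.27, 0],
    [0, 0, 0, -0.27, 0],
    [0, 0, 0, -0.27, 0],
    [0, 0, 0, -0.27, 0],
    [0, 0, 0, -0.28, 0],
    [0, 0, 0, -0.28, 0],
    [0, 0, 0, -0.28, 0],
    [0, 0, 0, -0.28, 0],
  ],
)

```text
time_s: 19.6
tcp_pos: [0.4712, 0.04, 0.1496]
ee_rot: [0.999, -0.035, 0.0, -0.0]
ft_force: [1.2, 0.2, -2.0]
opening: 0.0296
```

```bash
python3 plan.py .460,-.1178,.15,5.2,0,12 .6626,-.1178,.15,5.2,0,12
```

```text
t 19.6 at [0.4712, 0.04, 0.1496] -4.0 F [ 1.2  0.2 -2. ] open 0.0296
[[0.0, 0.0, 0.53, 0.0, -0.13], [0.0, -0.01, 0.53, 0.0, -0.13], [0.0, -0.01, 0.53, 0.0, -0.13], [0.0, -0.02, 0.53, 0.0, -0.13], [0.0, -0.03, 0.53, 0.0, -0.13], [0.0, -0.04, 0.52, 0.0, -0.13], [0.0, -0.04, 0.52, 0.0, -0.13], [0.0, -0.05, 0.52, 0.0, -0.12]]
[[0.0, -0.06, 0.52, 0.0, -0.13], [0.0, -0.07, 0.53, -0.01, -0.12], [0.0, -0.07, 0.52, 0.0, -0.13], [0.0, -0.08, 0.52, -0.01, -0.12], [0.0, 0.67, 0.06, 0.0, 0.0], [0.0, 0.67, 0.06, 0.0, 0.0], [0.0, 0.67, 0.06, 0.0, 0.0], [0.0, 0.67, 0.06, 0.0, 0.0]]
[[0.0, 0.67, 0.06, 0.0, 0.0], [0.0, 0.67, 0.06, 0.0, 0.0], [0.0, 0.68, 0.06, 0.0, 0.0], [0.0, 0.67, 0.06, 0.0, 0.0], [0.0, 0.68, 0.06, 0.0, 0.0], [0.0, 0.67, 0.07, 0.0, 0.0], [0.0, 0.68, 0.06, 0.0, 0.0], [0.0, 0.67, 0.07, 0.0, 0.0]]
```

Emit:
move_arm(
  steps=[
    [0, 0, 0.53, 0, -0.13],
    [0, -0.01, 0.53, 0, -0.13],
    [0, -0.01, 0.53, 0, -0.13],
    [0, -0.02, 0.53, 0, -0.13],
    [0, -0.03, 0.53, 0, -0.13],
    [0, -0.04, 0.52, 0, -0.13],
    [0, -0.04, 0.52, 0, -0.13],
    [0, -0.05, 0.52, 0, -0.12],
  ],
)

```text
time_s: 20.27
tcp_pos: [0.4638, -0.0658, 0.1492]
ee_rot: [1.0, 0.019, 0.0, 0.0]
ft_force: [-0.1, -0.5, -1.1]
opening: 0.0297
```

Emit:
move_arm(
  steps=[
    [0, -0.06, 0.52, 0, -0.13],
    [0, -0.07, 0.53, -0.01, -0.12],
    [0, -0.07, 0.52, 0, -0.13],
    [0, -0.08, 0.52, -0.01, -0.12],
    [0, 0.67, 0.06, 0, 0],
    [0, 0.67, 0.06, 0, 0],
    [0, 0.67, 0.06, 0, 0],
    [0, 0.67, 0.06, 0, 0],
  ],
)

```text
time_s: 20.93
tcp_pos: [0.5279, -0.1177, 0.1497]
ee_rot: [0.999, 0.045, -0.0, 0.0]
ft_force: [-0.6, 0.8, -2.4]
opening: 0.0295
```

Emit:
move_arm(
  steps=[
    [0, 0.67, 0.06, 0, 0],
    [0, 0.67, 0.06, 0, 0],
    [0, 0.67, 0.06, 0, 0],
    [0, 0.67, 0.06, 0, 0],
    [0, 0.68, 0.06, 0, 0],
    [0, 0.68, 0.07, 0, 0],
    [0, 0.68, 0.06, 0, 0],
    [0, 0.68, 0.07, 0, 0],
  ],
)

```text
time_s: 21.6
tcp_pos: [0.6634, -0.1178, 0.1496]
ee_rot: [0.999, 0.045, -0.0, -0.0]
ft_force: [0.0, -0.2, -2.1]
opening: 0.0295
```

```bash
python3 plan.py .6626,-.1178,.098,5.2,0,8
```

```text
t 21.6 at [0.6634, -0.1178, 0.1496] 5.2 F [ 0.  -0.2 -2.1] open 0.0295
[[0.0, 0.0, 0.0, 0.26, 0.0], [0.0, 0.0, 0.0, 0.26, 0.0], [0.0, -0.01, 0.0, 0.26, 0.0], [0.0, 0.0, 0.0, 0.26, 0.0], [0.0, -0.01, 0.0, 0.26, 0.0], [0.0, 0.0, 0.0, 0.25, 0.0], [0.0, -0.01, 0.0, 0.26, 0.0], [0.0, 0.0, 0.0, 0.25, 0.0]]
```

Emit:
move_arm(
  steps=[
    [0, 0, 0, 0.4, 0],
    [0, 0, 0, 0.4, 0],
    [0, 0, 0, 0.4, 0],
    [0, 0, 0, 0.3, 0],
    [0, 0, 0, 0.2, 0],
    [0, 0, 0, 0.15, 0],
    [0, 0, 0, 0.1, 0],
    [0, 0, 0, 0.07, 0],
  ],
)

```text
time_s: 22.27
tcp_pos: [0.6627, -0.1179, 0.0987]
ee_rot: [0.999, 0.045, -0.0, 0.0]
ft_force: [1.0, -0.3, -3.2]
opening: 0.0294
```

Emit:
move_arm(
  steps=[
    [0, 0, 0, 0.03, 0],
    [0, 0, 0, 0.03, 0],
    [0, 0, 0, 0, 0],
    [0.2, 0, 0, 0, 0],
    [0.3, 0, 0, 0, 0],
    [0.4, 0, 0, 0, 0],
    [0.5, 0, 0, 0, 0],
    [0.6, 0, 0, 0, 0],
  ],
)

```text
time_s: 22.93
tcp_pos: [0.6629, -0.1179, 0.0975]
ee_rot: [0.999, 0.045, 0.0, 0.0]
ft_force: [1.3, 0.0, 0.2]
opening: 0.0513
```

Emit:
move_arm(
  steps=[
    [0.7, 0, 0, -0.2, 0],
    [0.7, 0, 0, -0.4, 0],
    [0.7, 0, 0, -0.4, 0],
    [0.7, 0, 0, -0.4, 0],
    [0.7, 0, 0, -0.4, 0],
    [0.7, 0, 0, -0.4, 0],
    [0.7, 0, 0, -0.5, 0],
    [0.7, 0, 0, -0.6, 0],
  ],
)

```text
time_s: 23.6
tcp_pos: [0.6625, -0.1178, 0.1808]
ee_rot: [0.999, 0.045, -0.0, -0.0]
ft_force: [0.2, -0.3, -0.4]
opening: 0.06
```

```bash
python3 plan.py .477,.127,.18,-4.5,.7,16
```

```text
t 23.6 at [0.6625, -0.1178, 0.1808] 5.2 F [ 0.2 -0.3 -0.4] open 0.06
[[0.7, -0.41, -0.65, 0.0, 0.1], [0.7, -0.41, -0.65, 0.0, 0.1], [0.7, -0.42, -0.64, 0.0, 0.1], [0.7, -0.43, -0.64, 0.0, 0.1], [0.7, -0.43, -0.63, 0.0, 0.1], [0.7, -0.44, -0.63, 0.0, 0.1], [0.7, -0.45, -0.62, 0.0, 0.1], [0.7, -0.45, -0.62, 0.0, 0.1]]
[[0.7, -0.46, -0.62, 0.0, 0.1], [0.7, -0.47, -0.61, 0.0, 0.1], [0.7, -0.47, -0.61, 0.01, 0.1], [0.7, -0.48, -0.6, 0.0, 0.1], [0.7, -0.48, -0.6, 0.01, 0.1], [0.7, -0.49, -0.59, 0.0, 0.1], [0.7, -0.5, -0.58, 0.01, 0.11], [0.7, -0.5, -0.58, 0.0, 0.1]]
```

Emit:
move_arm(
  steps=[
    [0.7, -0.41, -0.65, 0, 0.1],
    [0.7, -0.41, -0.65, 0, 0.1],
    [0.7, -0.42, -0.64, 0, 0.1],
    [0.7, -0.43, -0.64, 0, 0.1],
    [0.7, -0.43, -0.63, 0, 0.1],
    [0.7, -0.44, -0.63, 0, 0.1],
    [0.7, -0.45, -0.62, 0, 0.1],
    [0.7, -0.45, -0.62, 0, 0.1],
  ],
)

```text
time_s: 24.27
tcp_pos: [0.5695, 0.005, 0.1807]
ee_rot: [1.0, 0.003, 0.0, 0.0]
ft_force: [0.1, 0.9, 0.0]
opening: 0.0595
```

Emit:
move_arm(
  steps=[
    [0.7, -0.46, -0.62, 0, 0.1],
    [0.7, -0.47, -0.61, 0, 0.1],
    [0.7, -0.47, -0.61, 0.01, 0.1],
    [0.7, -0.48, -0.6, 0, 0.1],
    [0.7, -0.48, -0.6, 0.01, 0.1],
    [0.7, -0.49, -0.59, 0, 0.1],
    [0.7, -0.5, -0.58, 0.01, 0.1],
    [0.7, -0.5, -0.58, 0, 0.1],
  ],
)

```text
time_s: 24.93
tcp_pos: [0.4769, 0.1276, 0.1799]
ee_rot: [0.999, -0.039, 0.0, -0.0]
ft_force: [0.4, 0.1, -0.7]
opening: 0.0596
```

```bash
python3 plan.py .477,.127,.0945,-4.5,.7,8
python3 - <<'E'
from h import *
s=manip.read_camera("scene")
cv2.imwrite("pics/c4.png",cv2.resize(s["pixels"][100:300,190:390,::-1],(500,500),interpolation=cv2.INTER_CUBIC))
E
```

```text
t 24.93 at [0.4769, 0.1276, 0.1799] -4.4 F [ 0.4  0.1 -0.7] open 0.0596
[[0.7, 0.0, 0.0, 0.43, 0.0], [0.7, 0.0, 0.0, 0.43, 0.0], [0.7, 0.0, 0.0, 0.43, 0.0], [0.7, 0.0, 0.0, 0.42, 0.0], [0.7, 0.0, 0.01, 0.43, 0.0], [0.7, 0.0, 0.0, 0.42, 0.0], [0.7, 0.0, 0.01, 0.43, 0.0], [0.7, 0.01, 0.0, 0.42, 0.01]]
```

View pics/c4.png

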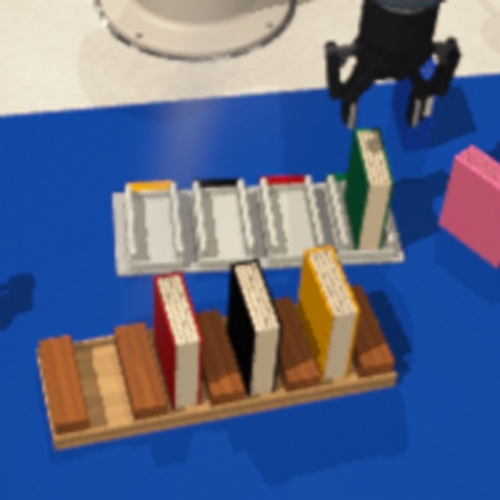

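The gripper looks about 7 mm off to the left over green: finger midpoint px 384, album 367. I check green with the scene camera before descending.

```bash
python3 - <<'E'
from h import *
r=manip.read_camera("scene");im=cv2.resize(r["pixels"][:,:,::-1],None,fx=8,fy=8,interpolation=cv2.INTER_CUBIC)
for (x,y,a,col) in((.477,.127,-4.5,(0,0,255)),):
    a=np.radians(a);c,s=np.cos(a),np.sin(a);P=np.array([(-45,-15),(45,-15),(45,15),(-45,15)])/1000
    W=np.c_[x+c*P[:,0]-s*P[:,1],y+s*P[:,0]+c*P[:,1],np.full(4,.116)]
    cv2.polylines(im,[np.int32(proj(r,W)*8+4)],True,col,1)
cv2.imwrite("pics/g.png",im[1060:1660,2500:3000])
E
python3 - <<'E'
import sys;sys.path.insert(0,'.')
E
```

```text
(no output)
```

View pics/g.png

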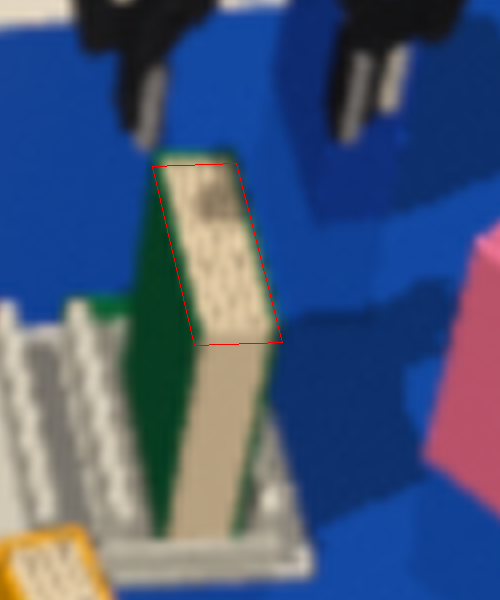

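The measured outline matches green's top to about 2 mm, so the offset was only perspective. I continue.

Emit:
move_arm(
  steps=[
    [0.7, 0, 0.04, 0.43, 0],
    [0.7, 0, 0, 0.43, 0],
    [0.7, 0, 0, 0.43, 0],
    [0.7, 0, 0, 0.42, 0],
    [0.7, 0, 0, 0.43, 0],
    [0.7, 0, 0, 0.42, 0],
    [0.7, 0, 0, 0.43, 0],
    [0.7, 0, 0, 0.42, 0],
  ],
)

```text
time_s: 25.7
tcp_pos: [0.4781, 0.1256, 0.0938]
ee_rot: [0.999, -0.038, 0.0, -0.0]
ft_force: [-0.1, -0.5, -0.1]
opening: 0.0595
```

Emit:
move_arm(
  steps=[
    [0, 0, 0, 0, 0],
    [0, 0, 0, 0, 0],
    [0, 0, 0, 0, 0],
    [0, 0, 0, 0, 0],
    [0, 0, 0, 0, 0],
    [0, 0, 0, 0, 0],
    [0, 0, 0, 0, 0],
    [0, 0, 0, 0, 0],
  ],
)

```text
time_s: 26.37
tcp_pos: [0.4777, 0.126, 0.0944]
ee_rot: [0.999, -0.038, 0.001, -0.0]
ft_force: [-0.2, -0.2, 8.2]
opening: 0.0295
```

Emit:
move_arm(
  steps=[
    [0, 0, 0, -0.27, 0],
    [0, 0, 0, -0.27, 0],
    [0, 0, 0, -0.27, 0],
    [0, 0, 0, -0.27, 0],
    [0, 0, 0, -0.28, 0],
    [0, 0, 0, -0.28, 0],
    [0, 0, 0, -0.28, 0],
    [0, 0, 0, -0.28, 0],
  ],
)

```text
time_s: 27.03
tcp_pos: [0.4773, 0.126, 0.1496]
ee_rot: [0.999, -0.038, 0.0, -0.0]
ft_force: [-0.6, -1.0, -1.4]
opening: 0.0296
```

```bash
python3 plan.py .455,-.1975,.15,5.2,0,20 .6698,-.1975,.15,5.2,0,12
```

```text
t 27.03 at [0.4773, 0.126, 0.1496] -4.4 F [-0.6 -1.  -1.4] open 0.0296
[[0.0, 0.01, 0.65, 0.0, -0.08], [0.0, 0.0, 0.65, 0.0, -0.08], [0.0, -0.01, 0.65, 0.0, -0.08], [0.0, -0.01, 0.65, 0.0, -0.08], [0.0, -0.02, 0.65, 0.0, -0.08], [0.0, -0.02, 0.65, 0.0, -0.08], [0.0, -0.03, 0.65, 0.0, -0.08], [0.0, -0.03, 0.65, 0.0, -0.08]]
[[0.0, -0.04, 0.65, 0.0, -0.08], [0.0, -0.04, 0.65, 0.0, -0.08], [0.0, -0.05, 0.64, 0.0, -0.08], [0.0, -0.05, 0.64, 0.0, -0.08], [0.0, -0.06, 0.64, 0.0, -0.08], [0.0, -0.07, 0.64, 0.0, -0.08], [0.0, -0.07, 0.65, 0.0, -0.08], [0.0, -0.08, 0.64, 0.0, -0.08]]
[[0.0, -0.08, 0.64, 0.0, -0.08], [0.0, -0.09, 0.64, -0.01, -0.08], [0.0, -0.09, 0.65, 0.0, -0.08], [0.0, -0.09, 0.64, -0.01, -0.08], [0.0, 0.71, 0.06, 0.0, 0.0], [0.0, 0.71, 0.07, 0.0, 0.0], [0.0, 0.71, 0.06, 0.0, 0.0], [0.0, 0.71, 0.07, 0.0, 0.0]]
[[0.0, 0.71, 0.06, 0.0, 0.0], [0.0, 0.71, 0.07, 0.0, 0.0], [0.0, 0.72, 0.06, 0.0, 0.0], [0.0, 0.71, 0.07, 0.0, 0.0], [0.0, 0.72, 0.06, 0.0, 0.0], [0.0, 0.71, 0.07, 0.0, 0.0], [0.0, 0.72, 0.06, 0.0, 0.0], [0.0, 0.71, 0.07, 0.0, 0.0]]
```

Emit:
move_arm(
  steps=[
    [0, 0.01, 0.65, 0, -0.08],
    [0, 0, 0.65, 0, -0.08],
    [0, -0.01, 0.65, 0, -0.08],
    [0, -0.01, 0.65, 0, -0.08],
    [0, -0.02, 0.65, 0, -0.08],
    [0, -0.02, 0.65, 0, -0.08],
    [0, -0.03, 0.65, 0, -0.08],
    [0, -0.03, 0.65, 0, -0.08],
  ],
)

```text
time_s: 27.7
tcp_pos: [0.4682, -0.0046, 0.1492]
ee_rot: [1.0, -0.005, 0.0, -0.0]
ft_force: [-0.1, -0.2, -0.8]
opening: 0.0297
```

Emit:
move_arm(
  steps=[
    [0, -0.04, 0.65, 0, -0.08],
    [0, -0.04, 0.65, 0, -0.08],
    [0, -0.05, 0.64, 0, -0.08],
    [0, -0.05, 0.64, 0, -0.08],
    [0, -0.06, 0.64, 0, -0.08],
    [0, -0.07, 0.64, 0, -0.08],
    [0, -0.07, 0.65, 0, -0.08],
    [0, -0.08, 0.64, 0, -0.08],
  ],
)

```text
time_s: 28.37
tcp_pos: [0.4592, -0.1336, 0.1492]
ee_rot: [1.0, 0.029, 0.0, 0.0]
ft_force: [0.6, -0.4, -2.0]
opening: 0.0296
```

Emit:
move_arm(
  steps=[
    [0, -0.08, 0.64, 0, -0.08],
    [0, -0.09, 0.64, 0, -0.08],
    [0, -0.09, 0.65, 0, -0.08],
    [0, -0.09, 0.64, 0, -0.08],
    [0, 0.71, 0.06, 0, 0],
    [0, 0.71, 0.07, 0, 0],
    [0, 0.71, 0.06, 0, 0],
    [0, 0.71, 0.07, 0, 0],
  ],
)

```text
time_s: 29.03
tcp_pos: [0.5271, -0.1976, 0.1492]
ee_rot: [0.999, 0.045, -0.0, -0.0]
ft_force: [0.6, -0.7, -2.2]
opening: 0.0298
```

Emit:
move_arm(
  steps=[
    [0, 0.71, 0.06, 0, 0],
    [0, 0.71, 0.07, 0, 0],
    [0, 0.71, 0.06, 0, 0],
    [0, 0.71, 0.07, 0, 0],
    [0, 0.72, 0.06, 0, 0],
    [0, 0.72, 0.07, 0, 0],
    [0, 0.72, 0.06, 0, 0],
    [0, 0.71, 0.07, 0, 0],
  ],
)

```text
time_s: 29.7
tcp_pos: [0.6704, -0.1974, 0.1491]
ee_rot: [0.999, 0.045, -0.0, -0.0]
ft_force: [0.1, 0.3, -2.0]
opening: 0.0296
```

```bash
python3 plan.py .6698,-.1975,.098,5.2,0,8
```

```text
t 29.7 at [0.6704, -0.1974, 0.1491] 5.2 F [ 0.1  0.3 -2. ] open 0.0296
[[0.0, 0.0, 0.0, 0.26, 0.0], [0.0, 0.0, 0.0, 0.25, 0.0], [0.0, 0.0, 0.0, 0.26, 0.0], [0.0, -0.01, 0.0, 0.25, 0.0], [0.0, 0.0, 0.0, 0.26, 0.0], [0.0, -0.01, 0.0, 0.25, 0.0], [0.0, 0.0, 0.0, 0.26, 0.0], [0.0, -0.01, 0.0, 0.25, 0.0]]
```

Lower, release, rise, then retreat back toward the robot, high enough to clear the albums.

Emit:
move_arm(
  steps=[
    [0, 0, 0, 0.4, 0],
    [0, 0, 0, 0.4, 0],
    [0, 0, 0, 0.4, 0],
    [0, 0, 0, 0.3, 0],
    [0, 0, 0, 0.2, 0],
    [0, 0, 0, 0.15, 0],
    [0, 0, 0, 0.1, 0],
    [0, 0, 0, 0.06, 0],
  ],
)

```text
time_s: 30.37
tcp_pos: [0.6696, -0.1976, 0.0984]
ee_rot: [0.999, 0.045, -0.0, -0.0]
ft_force: [-0.6, -0.1, -0.7]
opening: 0.0295
```

Emit:
move_arm(
  steps=[
    [0, 0, 0, 0.02, 0],
    [0, 0, 0, 0.03, 0],
    [0, 0, 0, 0, 0],
    [0.2, 0, 0, 0, 0],
    [0.3, 0, 0, 0, 0],
    [0.4, 0, 0, 0, 0],
    [0.5, 0, 0, 0, 0],
    [0.6, 0, 0, 0, 0],
  ],
)

```text
time_s: 31.03
tcp_pos: [0.6698, -0.1976, 0.0975]
ee_rot: [0.999, 0.045, 0.0, 0.0]
ft_force: [-0.5, 0.1, -0.2]
opening: 0.0505
```

Emit:
move_arm(
  steps=[
    [0.7, 0, 0, -0.2, 0],
    [0.7, 0, 0, -0.4, 0],
    [0.7, 0, 0, -0.5, 0],
    [0.7, 0, 0, -0.6, 0],
    [0.7, 0, 0, -0.6, 0],
    [0.7, 0, 0, -0.6, 0],
    [0.7, 0, 0, -0.6, 0],
    [0.7, 0, 0, -0.6, 0],
  ],
)

```text
time_s: 31.7
tcp_pos: [0.6699, -0.1977, 0.2022]
ee_rot: [0.999, 0.045, 0.001, 0.0]
ft_force: [0.3, -0.6, 0.1]
opening: 0.0596
```

```bash
python3 plan.py .40,-.22,.24,5.2,.7,16
```

```text
t 31.7 at [0.6699, -0.1977, 0.2022] 5.2 F [ 0.3 -0.6  0.1] open 0.0596
[[0.7, -0.68, -0.01, -0.09, 0.0], [0.7, -0.68, -0.01, -0.09, 0.0], [0.7, -0.68, 0.0, -0.1, 0.0], [0.7, -0.68, -0.01, -0.09, 0.0], [0.7, -0.68, 0.0, -0.1, 0.0], [0.7, -0.68, -0.01, -0.09, 0.0], [0.7, -0.68, 0.0, -0.1, 0.0], [0.7, -0.67, -0.01, -0.09, 0.0]]
[[0.7, -0.68, 0.0, -0.1, 0.0], [0.7, -0.67, -0.01, -0.09, 0.0], [0.7, -0.68, 0.0, -0.1, 0.0], [0.7, -0.67, -0.01, -0.09, 0.0], [0.7, -0.68, 0.0, -0.1, 0.0], [0.7, -0.67, -0.01, -0.09, 0.0], [0.7, -0.68, 0.0, -0.1, 0.0], [0.7, -0.67, -0.01, -0.09, 0.0]]
```

Emit:
move_arm(
  steps=[
    [0.7, -0.7, 0, -0.1, 0],
    [0.7, -0.7, 0, -0.1, 0],
    [0.7, -0.7, 0, -0.1, 0],
    [0.7, -0.7, 0, -0.1, 0],
    [0.7, -0.7, 0, -0.1, 0],
    [0.7, -0.7, 0, -0.1, 0],
    [0.7, -0.7, 0, -0.1, 0],
    [0.7, -0.7, 0, -0.1, 0],
  ],
)

```text
time_s: 32.37
tcp_pos: [0.5297, -0.2104, 0.2214]
ee_rot: [0.999, 0.045, 0.001, 0.0]
ft_force: [0.1, -0.8, 0.3]
opening: 0.0599
```

Emit:
move_arm(
  steps=[
    [0.7, -0.6, 0.5, -0.1, 0],
    [0.7, -0.6, 0.5, -0.1, 0],
    [0.7, -0.6, 0.5, -0.1, 0],
    [0.7, -0.6, 0.5, -0.1, 0],
    [0.7, -0.6, 0.5, -0.1, 0],
    [0.7, -0.6, 0.5, -0.1, 0],
    [0.7, 0, 0, 0, 0],
    [0.7, 0, 0, 0, 0],
  ],
)

```text
time_s: 33.03
tcp_pos: [0.4472, -0.2938, 0.2361]
ee_rot: [0.999, 0.044, 0.001, 0.001]
ft_force: [-0.3, 0.8, -0.1]
opening: 0.0598
```

Run:
```python
from h import *
r=manip.read_camera("top");p=r["pixels"];s=manip.read_camera("scene")
hsv=cv2.cvtColor(p,cv2.COLOR_RGB2HSV);H,S,V=[hsv[...,i].astype(int) for i in range(3)]
box=np.zeros(H.shape,bool);box[70:165,165:355]=1
for d in rects(r,box&(V>195)&(S>18)&(S<75)&(H>10)&(H<40),150,.12):
    w=np.array(d[1])/1000-[.659,-.078];c,n=np.cos(.09),np.sin(.09)
    print(d[1:4],"rack frame",np.round([c*w[0]+n*w[1],-n*w[0]+c*w[1]],4))
im=cv2.resize(p[60:180,150:360,::-1],(800,457),interpolation=cv2.INTER_CUBIC);cv2.imwrite("pics/e1.png",im)
cv2.imwrite("pics/e2.png",cv2.resize(s["pixels"][100:300,130:390,::-1],(780,600),interpolation=cv2.INTER_CUBIC))
print(manip.state()["tcp_pos"])
```

```text
([646.0, 40.1], [81.6, 20.8], 5.3) rack frame [-0.0023  0.1188]
([654.9, -37.8], [81.6, 21.5], 4.9) rack frame [-0.0005  0.0404]
([660.5, -117.2], [81.3, 21.9], 5.0) rack frame [-0.002  -0.0392]
([668.7, -196.7], [81.1, 21.1], 4.9) rack frame [-0.001  -0.1191]
[ 0.44787369 -0.29286388  0.23549942]
```

View pics/e1.png

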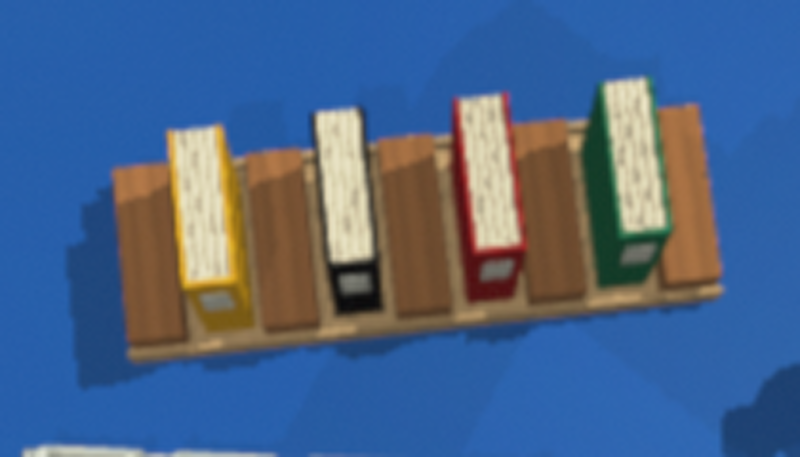

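View pics/e2.png

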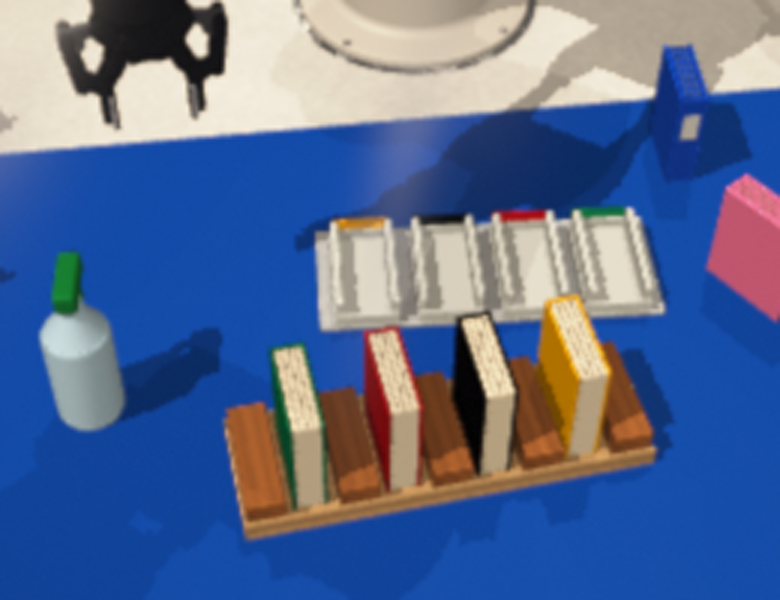

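The rack holds yellow, black, red and green from robot left to right, at top px (205,205), (345,185), (487,175) and (637,155). All four stand upright, the bottle is untouched and the gripper is clear, so I hand in.

```bash
python3 -c "
from bench import manip
print(manip.close_job())"
```

```text
the job is handed in; nothing more can be done
None
```

All four albums now stand upright in the archive rack in reverse order, and I handed the job in at about 33 s of the 118 s allowed. The drying row ran green, red, black, yellow from left to right; the rack now runs yellow, black, red, green.

- **Placement:** in the last top picture every album is within about 2.5 mm of its slot centre both ways and within about 0.5° of the slot direction. This is measured against my own fit of the rack's position. The two cameras' raw fits differed by about 10 mm front to back, because each took in one end face of the blocks, so I used the middle. That leaves perhaps 3 mm of uncertainty.
- **Handling:** the wrist force was never above about 8 N in any reading I took between moves. The albums were lowered at the end by a millimetre or so per step before release, and none tipped.
- **Bystanders:** the spray bottle and the blue and pink look-alikes look untouched in the last picture. I checked that by eye and did not measure it.
- **Check that disagreed:** over the green album the gripper looked about 7 mm off to the left. An outline drawn from the measurement matched its top to about 2 mm, so I put the offset down to perspective, and the grasp went normally.

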